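# Weigh a batch of knife-handle blanks

## Task

Weigh the batch of handle blanks: press the bar key to wake the scale and then the round key to zero it while its pans are still empty, seat every holder from the cork mat upright in a pan of its own, and with all of them seated press the square key and then the cross key. Then stand every holder upright back on the cork mat with its foot wholly on it, and press the bar key again to switch off. Press each key fully down for about half a second, never two at a time, and leave the other tools on the bench where they lie.

Things in the scene. Friction and masses are not known exactly. Their poses are not given: they have to be found in the camera images.
- holder_a_grip (a point): grip point of holder a, if present: octagonal wood blank, 23 mm (x) by 19 mm (y) across, upright in a steel foot; 128 mm tall, 0.25-0.45 kg. Foot: convex dome, 40 mm across at the flat underside, 59 mm at 15 mm up; then a flange 72 mm across, 6 mm thick; then a 47 mm collar up to 31 mm. The point is on the axis (z up), 95 mm above the underside, 33 mm below the top.
- holder_b_grip (a point): grip point of holder b, if present: octagonal wood blank, 23 mm (x) by 19 mm (y) across, upright in a steel foot; 128 mm tall, 0.25-0.45 kg. Foot: convex dome, 40 mm across at the flat underside, 59 mm at 15 mm up; then a flange 72 mm across, 6 mm thick; then a 47 mm collar up to 31 mm. The point is on the axis (z up), 95 mm above the underside, 33 mm below the top.
- holder_c_grip (a point): grip point of holder c, if present: octagonal wood blank, 23 mm (x) by 19 mm (y) across, upright in a steel foot; 128 mm tall, 0.25-0.45 kg. Foot: convex dome, 40 mm across at the flat underside, 59 mm at 15 mm up; then a flange 72 mm across, 6 mm thick; then a 47 mm collar up to 31 mm. The point is on the axis (z up), 95 mm above the underside, 33 mm below the top.
- pan_a (a point): weighing pan a, left of 3 concave aluminium cups in a row along y, 85 mm apart, on a low fixed grey bed (100 x 270 x 12 mm). Point: centre of the rim, 34 mm above the table; cup 70 mm across outside, 62 inside, narrowing downwards, 18 deep. A holder's dome centres itself in it, its flange on the rim, its grip point then 80 mm above this point.
- pan_b (a point): weighing pan b, middle of 3 concave aluminium cups in a row along y, 85 mm apart, on a low fixed grey bed (100 x 270 x 12 mm). Point: centre of the rim, 34 mm above the table; cup 70 mm across outside, 62 inside, narrowing downwards, 18 deep. A holder's dome centres itself in it, its flange on the rim, its grip point then 80 mm above this point.
- pan_c (a point): weighing pan c, right of 3 concave aluminium cups in a row along y, 85 mm apart, on a low fixed grey bed (100 x 270 x 12 mm). Point: centre of the rim, 34 mm above the table; cup 70 mm across outside, 62 inside, narrowing downwards, 18 deep. A holder's dome centres itself in it, its flange on the rim, its grip point then 80 mm above this point.
- mat: cork mat, 170 x 170 x 3 mm, flat and fixed on the table; origin at the centre of its underside, x and y along its sides. A holder standing on it has its grip point 98 mm above this origin. Room for up to four holders, about 84 mm apart.
- bar_top (a point): centre of the top of the bar key (a long narrow bar 14 x 40 mm), one of four white spring keys 56 mm apart in a 2 x 2 square on a fixed grey console (135 x 135 x 30 mm); its top is 47 mm above the table, 13 mm above its 46 mm square black bezel. Which key is in which corner varies. Pressed straight down.
- round_top (a point): centre of the top of the round key (a round disc 32 mm across), one of four white spring keys 56 mm apart in a 2 x 2 square on a fixed grey console (135 x 135 x 30 mm); its top is 47 mm above the table, 13 mm above its 46 mm square black bezel. Which key is in which corner varies. Pressed straight down.
- square_top (a point): centre of the top of the square key (a square 26 x 26 mm), one of four white spring keys 56 mm apart in a 2 x 2 square on a fixed grey console (135 x 135 x 30 mm); its top is 47 mm above the table, 13 mm above its 46 mm square black bezel. Which key is in which corner varies. Pressed straight down.
- cross_top (a point): centre of the top of the cross key (a plus-shaped cross 38 mm across with 12 mm arms), one of four white spring keys 56 mm apart in a 2 x 2 square on a fixed grey console (135 x 135 x 30 mm); its top is 47 mm above the table, 13 mm above its 46 mm square black bezel. Which key is in which corner varies. Pressed straight down.
- bar_key (a joint): travel of the bar key: 0 up, 0.006 m fully down; springs back by itself; starts to move at about 1.5 N, is fully down at about 4.5 N; counts as pressed beyond 0.004 m held for 0.2 s.
- round_key (a joint): travel of the round key: 0 up, 0.006 m fully down; springs back by itself; starts to move at about 1.5 N, is fully down at about 4.5 N; counts as pressed beyond 0.004 m held for 0.2 s.
- square_key (a joint): travel of the square key: 0 up, 0.006 m fully down; springs back by itself; starts to move at about 1.5 N, is fully down at about 4.5 N; counts as pressed beyond 0.004 m held for 0.2 s.
- cross_key (a joint): travel of the cross key: 0 up, 0.006 m fully down; springs back by itself; starts to move at about 1.5 N, is fully down at about 4.5 N; counts as pressed beyond 0.004 m held for 0.2 s.
- marker_mid (a point): felt marker, 124 x 13 x 14 mm, lying near the middle of the bench; a bystander to be left alone. The point is near its middle, 10 mm above its underside.
- screwdriver_mid (a point): screwdriver with red handle, 180 x 24 x 24 mm, lying at the right; a bystander to be left alone. The point is near its middle, 10 mm above its underside.
- dark_blank_mid (a point): bare dark-brown handle blank without a foot, 23 x 118 x 19 mm, lying behind the weighing bed; a bystander to be left alone. The point is near its middle, 10 mm above its underside.
- stone_mid (a point): greenish whetstone, 46 x 108 x 22 mm, lying at the back left; a bystander to be left alone. The point is near its middle, 10 mm above its underside.

How it is judged:
By the outcome, as a careful person would: the job done as asked, in the order asked, and still so for the second after the job is handed in, with the robot touching nothing.
Of holder_a, holder_b, holder_c only 2 to 3 are there at a start; the rules pass over those that are not, and their reading is None.
At some moment in a run one of holder_a, holder_b, holder_c may be knocked a few centimetres aside while the robot is not near it.
It also fails if it takes over 210 s, if anything falls off the work surface, if the arm or the gripper's body presses on something with over 40 N, if the wrist force passes 120 N, or if a joint passes its speed limit or range.

## Robot

A 6-joint arm with a two-finger parallel gripper is mounted at the origin on a cart in front of the work surface, level with it; the furniture and walls round the work are solid. World frame = base frame: x ahead of the robot, y to its left, z up, the work surface at z = 0. Lengths are in mm, angles in degrees, forces in N, time in s.
With the tool pointing down it reaches from about 325 to 900 mm from the base axis. Payload 3.5 kg.
Tool frame: the origin (TCP) lies at the very end of the fingers, on their centre line; the grasp point (between the pads) lies 19 mm behind it; z points along the fingers, y is the line along which they close (so a half turn about z gives the same grasp; the last joint's range is limited). The gripper opens to 85 mm and grips with 20 to 120 N. Pads are 22 mm wide; open, the fingers measure 114 mm over their backs; the gripper's body (76 mm by 85 mm) begins 54 mm behind the grasp point. The pads swing forward as they close: fully open they stand 13 mm farther back than shut.
Start: joints at [-5.924, 15.837, -1.513, 72.651, 0, 84.076], TCP at [624.997, -0.01, 231.313] pointing down, gripper open.
Joint ranges: [-178.77, 178.77], [-48.84, 107.48], [-61.69, 71.31], [-111.58, 123.2], [-90, 87.43], [-180, 180]. Speed limits (degrees/s): [147.25, 147.25, 180, 180, 180, 180].

## Interface

Orientations are given as a 3x3 rotation matrix whose columns are the frame's x, y, z axes.
In Python, from station import sense, snapshot, finish_job gives the robot as it stands.
- The arm moves only by the tool drive_tool, never from a script. Its argument "motion" is a list of rows, each an object with "offset": the shift along the tool's x, y, z in units of 25 mm (1.0 is 25 mm), a list of three; "delta_rot": the turn, a rotation vector about the tool's x, y, z in units of 6 degrees (1.0 is 6 degrees), a list of three; "gripper": the opening in per cent of the stroke, from 0 (shut) to 100 (fully open). A call has 1 to 12 rows; each row is the pose to reach, as a shift and turn from the pose commanded when the call began, along the tool's axes at that moment; what a row does not reach only later rows make up. A row lasts 1/10 s, in which the tool goes at most 50 mm and 8.59 degrees, less where a joint would pass 70% of its speed; a pose out of reach is approached as far as the arm can. A call with a gripper value outside its range is refused whole. The fingers move at their own pace and stop on an object; "squeeze" is the grip in N (left out, the last holds). Time passes only in rows, so rows that repeat a pose let the fingers close. It gives the time, the measured TCP pose, the force, the opening and the grip force at its end, in the units of the state.
- sense(): the state, without advancing time (a new reading comes with each control period).
- snapshot(name): name is "scene" or "side" or "wrist"; returns a dict with "frame" (480x640x3 uint8, red, green, blue), "range_z" (480x640 float32, mm along the optical axis (not along the pixel's ray), 0 where there is no reading), "mtx" (3x3 intrinsics, pixels), "k1" (the pictures are not rectified: a ray, as slopes to the right and down, at radius r is drawn at 1 + k1 r^2 times it, then the intrinsics apply), "extrinsics" (4x4, takes a point from camera to world coordinates). Camera axes: x right, y up, looking along -z (the intrinsics and any distortion apply to the point x, -y, -z); pixel columns grow to the right and rows downward; lengths in mm; the calibration is good to about 2 mm. A picture is of the moment at which its call begins.
- finish_job(): hands the job in; it is judged then, once.
The state is a dict: "time": time; "joint_positions": joint angles; "qd": joint speeds; "joint_efforts": joint torques, N m; "eef_pos": TCP position; "tool_rot": TCP orientation; "contact_force": force on the tool from outside, world axes, zero at the start; "ft_torque": the same for the moment, N m; "grip_width": finger opening in mm; "finger_force": force on a finger pad.
Only numpy, scipy, OpenCV 4.12 (cv2) and the standard library are available. Lean on these libraries where they do the work, as an engineer would, in place of code of your own. Each camera call takes 0.05 s, during which the arm holds its last target. There are 200 camera calls.

## Working session

There is one attempt and no reset: what is moved stays moved. The work goes in short steps, Python scripts to look and compute and a tool call to move; the robot and the scene stay as the last step left them, time stands still between calls to the robot, and variables do not carry over. Pictures are saved under pics/ and viewed, at most 14 in all, crops included, and the job is handed in when it is done.

Besides the shell and the picture viewer there is one more tool, called as name(argument=value, ...) on one line, values as JSON. drive_tool: Moves the arm, as the interface text tells. Its arguments: {"type":"object","properties":{"motion":{"type":"array"},"squeeze":{"type":"number"}},"required":["motion"]}

```bash
mkdir -p pics
cat > h.py <<'E'
import numpy as np, cv2
from station import sense, snapshot, finish_job
def save(s,n): cv2.imwrite('pics/'+n+'.png', cv2.cvtColor(s['frame'],cv2.COLOR_RGB2BGR))
def ray(s,u,v):
    K=s['mtx']; p=np.array([(u-K[0,2])/K[0,0],(v-K[1,2])/K[1,1]]); q=p.copy()
    for _ in range(20): q=p/(1+s['k1']*(q@q))
    E=np.array(s['extrinsics']); return E[:3,3],E[:3,:3]@np.array([q[0],-q[1],-1])
def onz(s,u,v,z):
    o,d=ray(s,u,v); return o+d*(z-o[2])/d[2]
def cloud(s):
    K=np.array(s['mtx'],float); v,u=np.mgrid[0:480,0:640]
    p=np.stack([(u-K[0,2])/K[0,0],(v-K[1,2])/K[1,1]],-1); q=p.copy()
    for _ in range(20): q=p/(1+s['k1']*(q**2).sum(-1,keepdims=True))
    r=s['range_z']; E=np.array(s['extrinsics'])
    c=np.stack([q[...,0]*r,-q[...,1]*r,-r],-1); w=c@E[:3,:3].T+E[:3,3]; w[r<=0]=np.nan; return w
def tool(st,target):  # offset in units for world target
    return np.round(np.array(st['tool_rot']).T@(np.array(target)-st['eef_pos'])/25,3)
E
python3 - <<'E'
from h import *
np.set_printoptions(precision=2,suppress=True)
st=sense();print(st['eef_pos'],st['tool_rot'],st['contact_force'],st['grip_width'])
for n in['scene','side','wrist']:
    s=snapshot(n);save(s,n+'0');print(n,s['mtx'],s['k1'],s['extrinsics'],(s['range_z']>0).mean())
    np.savez(n+'0.npz',**s)
E
```

```text
[624.23   0.08 230.16] [[-0.  1. -0.]
 [ 1.  0.  0.]
 [ 0. -0. -1.]] [-0.78  0.17 -0.13] 85.22014364324446
scene [[475.95   0.   318.34]
 [  0.   475.95 242.11]
 [  0.     0.     1.  ]] -0.10359106176189452 [[   0.41    0.69   -0.6     8.3 ]
 [  -0.91    0.3    -0.27 -289.72]
 [  -0.01    0.66    0.75  793.22]
 [   0.      0.      0.      1.  ]] 0.9960123697916666
side [[434.62   0.   313.3 ]
 [  0.   434.62 237.46]
 [  0.     0.     1.  ]] -0.051517099928057926 [[ -0.99   0.05  -0.14 438.1 ]
 [ -0.15  -0.35   0.92 805.95]
 [ -0.01   0.93   0.35 420.21]
 [  0.     0.     0.     1.  ]] 0.995986328125
wrist [[331.81   0.   320.98]
 [  0.   331.81 233.68]
 [  0.     0.     1.  ]] -0.016187161724286095 [[  1.    -0.     0.   625.56]
 [  0.     0.96   0.28  70.69]
 [ -0.    -0.28   0.96 372.4 ]
 [  0.     0.     0.     1.  ]] 0.9961295572916666
```

View pics/scene0.png

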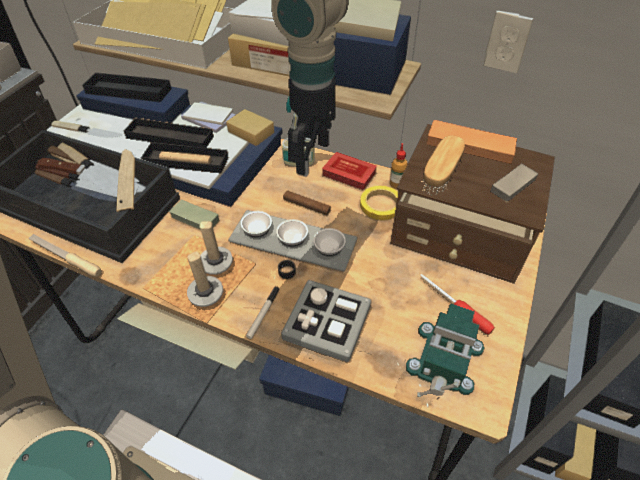

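View pics/side0.png

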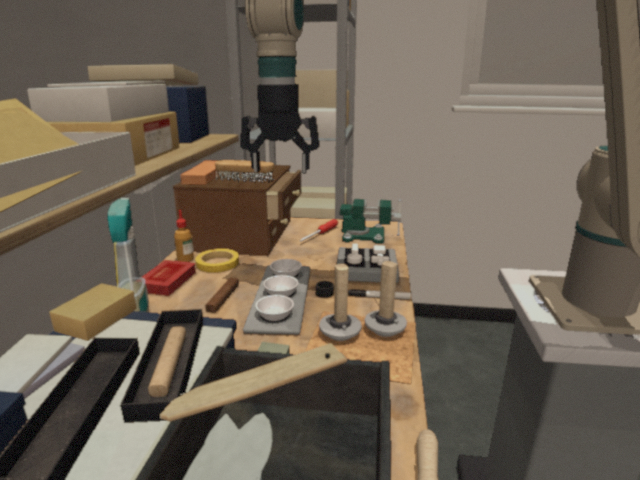

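Run:
```python
from h import *
for n in ['scene','side']:
    s=dict(np.load(n+'0.npz')); w=cloud(s); np.save(n+'_w.npy',w)
    # height-map regions
    z=w[...,2]; 
    for lo,hi,name in [(120,140,'holdertops'),(41,53,'keys'),(26,33,'console'),(30,38,'rims')]:
        m=((z>lo)&(z<hi)&(w[...,0]>250)&(w[...,0]<950)&(abs(w[...,1])<600)).astype(np.uint8)
        k,l,st,c=cv2.connectedComponentsWithStats(m)
        for i in range(1,k):
            if st[i,4]>40:
                p=w[l==i]; print(n,name,st[i],np.round(np.median(p,0)),np.round(p.min(0)),np.round(p.max(0)))
```

```text
scene holdertops [166  68 122  33 617] [947. 401. 129.] [941. 219. 120.] [950. 599. 140.]
scene holdertops [136  79  35  22 307] [840. 562. 130.] [813. 534. 120.] [895. 600. 140.]
scene holdertops [336 107  89  28 543] [947. -38. 130.] [ 941. -138.  120.] [950.  86. 140.]
scene holdertops [554 163  60  24 326] [ 948. -503.  130.] [ 944. -571.  120.] [ 950. -435.  140.]
scene holdertops [615 179  15  11  83] [ 948. -585.  131.] [ 945. -600.  120.] [ 950. -567.  140.]
scene holdertops [ 396  212  132   47 1068] [ 659. -288.  130.] [ 639. -412.  120.] [ 662. -160.  140.]
scene holdertops [200 222  12  10 100] [487. 166. 127.] [477. 156. 120.] [498. 179. 132.]
scene holdertops [187 252  15  12 120] [412. 143. 128.] [401. 132. 120.] [424. 157. 131.]
scene keys [264 117  27  10  70] [948. 251.  47.] [943. 217.  41.] [950. 295.  53.]
scene keys [209 128  73  69 642] [726. 236.  51.] [647. 226.  41.] [921. 282.  53.]
scene keys [330 134  66  22 209] [948.   2.  47.] [943. -77.  41.] [950. 101.  53.]
scene keys [390 168  13   9  44] [ 872. -102.   48.] [ 868. -116.   42.] [881. -84.  53.]
sce
[... 6928 characters left out ...]
[ 401. -157.   30.] [456. -47.  38.]
side rims [270 259  32  14 141] [627. -32.  33.] [593. -65.  30.] [660.   5.  35.]
side rims [263 275  35  18 185] [619.  48.  33.] [585.  19.  30.] [653.  90.  36.]
side rims [135 292  13  19  55] [848. 178.  34.] [844. 135.  30.] [859. 194.  37.]
side rims [255 295  39  20 225] [612. 131.  33.] [577. 105.  30.] [645. 175.  36.]
side rims [374 311  24  12 156] [415. 159.  33.] [395. 135.  30.] [434. 169.  38.]
side rims [330 315  22  14 161] [488. 182.  33.] [472. 159.  30.] [507. 196.  38.]
side rims [245 395 133  18 637] [506. 380.  34.] [425. 376.  30.] [593. 384.  38.]
side rims [189 406  33  61 177] [619. 447.  35.] [618. 397.  30.] [620. 496.  38.]
```

The two views agree. Two holders stand on the mat, at about (489,171) and (413,147). The pans are near (611,138), (619,53) and (627,-31). On the console (px 282–370, 281–357 in scene) the keys are: round (319,297), bar (346,304), cross (308,319), square (336,328). I'll move over the console and check from close up.

drive_tool(motion=[{"offset":[-2.5,-3,1],"delta_rot":[0,0,0],"gripper":0},{"offset":[-5.0,-5.6,3],"delta_rot":[0,0,0],"gripper":0},{"offset":[-5.0,-5.6,3],"delta_rot":[0,0,0],"gripper":0},{"offset":[-5.0,-5.6,3],"delta_rot":[0,0,0],"gripper":0},{"offset":[-5.0,-5.6,3],"delta_rot":[0,0,0],"gripper":0},{"offset":[-5.0,-5.6,3],"delta_rot":[0,0,0],"gripper":0},{"offset":[-5.0,-5.6,3],"delta_rot":[0,0,0],"gripper":0},{"offset":[-5.0,-5.6,3],"delta_rot":[0,0,0],"gripper":0},{"offset":[-5.0,-5.6,3],"delta_rot":[0,0,0],"gripper":0},{"offset":[-5.0,-5.6,3],"delta_rot":[0,0,0],"gripper":0}])

```text
time: 1.15
eef_pos: [486.0, -124.7, 156.8]
tool_rot: [[-0.001, 1.0, 0.001], [1.0, 0.001, -0.0], [-0.0, 0.001, -1.0]]
contact_force: [-0.6, -0.6, -0.5]
grip_width: 0.3
finger_force: 0.0
```

```bash
cat >> h.py <<'E'
def keys(s):
    w=cloud(s); f=s['frame'].astype(int)
    m=((f.min(-1)>150)&(f.max(-1)-f.min(-1)<45)&(w[...,2]>38)&(w[...,2]<54)).astype(np.uint8)
    k,l,st,c=cv2.connectedComponentsWithStats(m)
    for i in range(1,k):
        if st[i,4]>60: print('key px',c[i].round(),st[i,4],onz(s,*c[i],47).round(1),'z',np.median(w[l==i][:,2]).round(1))
E
python3 - <<'E'
from h import *
s=snapshot('wrist');save(s,'w1');keys(s); st=sense();print(st['eef_pos'],st['time'],st['contact_force'])
print('scene');keys(dict(np.load('scene0.npz')));print('side');keys(dict(np.load('side0.npz')))
E
```

```text
key px [241. 165.] 1190 [427.2 -73.1  47. ] z 46.3
key px [315. 162.] 1336 [482.5 -70.7  47. ] z 46.4
key px [319. 233.] 768 [ 485.  -125.8   47. ] z 46.3
key px [249. 236.] 944 [ 429.8 -128.7   47. ] z 46.3
[ 485.80763654 -124.70792857  156.70770217] 1.2 [-0.6707941   0.11428253 -0.13639261]
scene
key px [ 91. 186.] 191 [543.9 551.3  47. ] z 48.5
key px [318. 295.] 152 [479.2 -74.4  47. ] z 44.9
key px [347. 304.] 133 [ 481.3 -131.    47. ] z 45.2
key px [308. 318.] 163 [423.3 -77.9  47. ] z 45.9
key px [336. 328.] 179 [ 425.7 -132.7   47. ] z 46.1
side
```

View pics/w1.png

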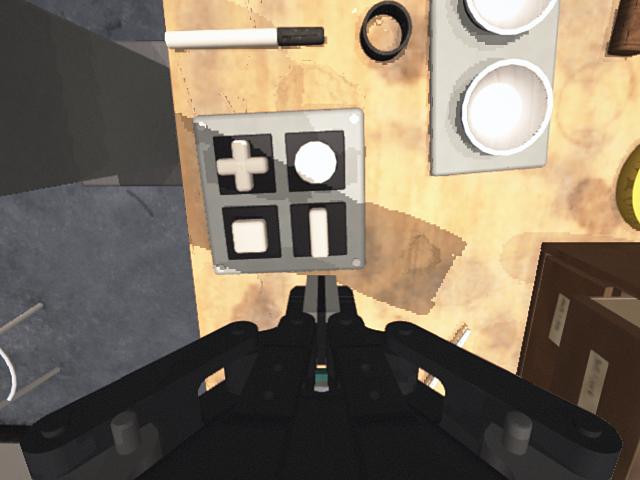

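The wrist view shows the four keys: cross (241,165), round (315,162), square (249,236) and bar (319,233). Positions agree with the scene camera to within about 5 mm. I'll press bar now.

drive_tool(motion=[{"offset":[-0.05,-0.05,2.0],"delta_rot":[0,0,0],"gripper":0},{"offset":[-0.05,-0.05,3.9],"delta_rot":[0,0,0],"gripper":0},{"offset":[-0.05,-0.05,3.9],"delta_rot":[0,0,0],"gripper":0},{"offset":[-0.05,-0.05,4.2],"delta_rot":[0,0,0],"gripper":0},{"offset":[-0.05,-0.05,4.4],"delta_rot":[0,0,0],"gripper":0},{"offset":[-0.05,-0.05,4.55],"delta_rot":[0,0,0],"gripper":0},{"offset":[-0.05,-0.05,4.66],"delta_rot":[0,0,0],"gripper":0},{"offset":[-0.05,-0.05,4.66],"delta_rot":[0,0,0],"gripper":0},{"offset":[-0.05,-0.05,4.66],"delta_rot":[0,0,0],"gripper":0},{"offset":[-0.05,-0.05,4.66],"delta_rot":[0,0,0],"gripper":0}])

```text
time: 2.2
eef_pos: [485.8, -127.0, 41.1]
tool_rot: [[0.0, 1.0, 0.004], [1.0, -0.0, -0.001], [-0.001, 0.004, -1.0]]
contact_force: [2.4, 0.1, 3.8]
grip_width: -0.3
finger_force: 2.1
```

drive_tool(motion=[{"offset":[0,0,0.06],"delta_rot":[0,0,0],"gripper":0},{"offset":[0,0,0.06],"delta_rot":[0,0,0],"gripper":0},{"offset":[0,0,0.06],"delta_rot":[0,0,0],"gripper":0}])

```text
time: 2.5
eef_pos: [485.8, -127.0, 40.8]
tool_rot: [[-0.0, 1.0, 0.004], [1.0, 0.0, -0.001], [-0.001, 0.004, -1.0]]
contact_force: [0.2, 0.8, 15.7]
grip_width: 0.1
finger_force: 8.0
```

drive_tool(motion=[{"offset":[0,0,-0.8],"delta_rot":[0,0,0],"gripper":0},{"offset":[0,0,-1.2],"delta_rot":[0,0,0],"gripper":0},{"offset":[2.16,-0.06,-1.2],"delta_rot":[0,0,0],"gripper":0},{"offset":[2.16,-0.06,-1.2],"delta_rot":[0,0,0],"gripper":0},{"offset":[2.16,-0.06,-1.2],"delta_rot":[0,0,0],"gripper":0}])

```text
time: 3.0
eef_pos: [480.7, -71.1, 67.5]
tool_rot: [[-0.002, 1.0, -0.003], [1.0, 0.002, 0.0], [0.0, -0.003, -1.0]]
contact_force: [0.8, -0.2, 0.1]
grip_width: -0.2
finger_force: 0.0
```

drive_tool(motion=[{"offset":[0,0,0.6],"delta_rot":[0,0,0],"gripper":0},{"offset":[0,0,0.9],"delta_rot":[0,0,0],"gripper":0},{"offset":[0,0,1.1],"delta_rot":[0,0,0],"gripper":0},{"offset":[0,0,1.18],"delta_rot":[0,0,0],"gripper":0},{"offset":[0,0,1.18],"delta_rot":[0,0,0],"gripper":0},{"offset":[0,0,1.18],"delta_rot":[0,0,0],"gripper":0},{"offset":[0,0,1.18],"delta_rot":[0,0,0],"gripper":0},{"offset":[0,0,1.18],"delta_rot":[0,0,0],"gripper":0},{"offset":[0,0,1.18],"delta_rot":[0,0,0],"gripper":0},{"offset":[0,0,1.18],"delta_rot":[0,0,0],"gripper":0}])

```text
time: 4.0
eef_pos: [481.7, -72.7, 40.8]
tool_rot: [[0.001, 1.0, -0.001], [1.0, -0.001, -0.0], [-0.0, -0.001, -1.0]]
contact_force: [-6.5, 2.0, 19.9]
grip_width: -0.1
finger_force: 9.7
```

drive_tool(motion=[{"offset":[0,0,-1.0],"delta_rot":[0,0,0],"gripper":0},{"offset":[0,0,-3],"delta_rot":[0,0,0],"gripper":0},{"offset":[0,0,-5],"delta_rot":[0,0,0],"gripper":0},{"offset":[1.5,0,-6.5],"delta_rot":[0,0,0],"gripper":0},{"offset":[7.1,-1.3,-7.85],"delta_rot":[0,0,0],"gripper":50},{"offset":[7.1,-1.3,-7.85],"delta_rot":[0,0,0],"gripper":50},{"offset":[7.1,-1.3,-7.85],"delta_rot":[0,0,0],"gripper":50},{"offset":[7.1,-1.3,-7.85],"delta_rot":[0,0,0],"gripper":50},{"offset":[7.1,-1.3,-7.85],"delta_rot":[0,0,0],"gripper":50},{"offset":[7.1,-1.3,-7.85],"delta_rot":[0,0,0],"gripper":50},{"offset":[7.1,-1.3,-7.85],"delta_rot":[0,0,0],"gripper":50}])

```text
time: 5.1
eef_pos: [449.7, 103.9, 234.3]
tool_rot: [[0.002, 1.0, -0.001], [1.0, -0.002, -0.0], [-0.0, -0.001, -1.0]]
contact_force: [-0.4, 0.2, -0.7]
grip_width: 42.6
finger_force: 0.0
```

```bash
cat >> h.py <<'E'
def tops(s,zl=118,zh=140):
    w=cloud(s); z=w[...,2]
    m=((z>zl)&(z<zh)&(w[...,0]>340)&(w[...,0]<700)&(w[...,1]>-100)&(w[...,1]<260)).astype(np.uint8)
    k,l,st,c=cv2.connectedComponentsWithStats(m)
    for i in range(1,k):
        if 40<st[i,4]<4000:
            p=w[l==i]; zm=np.percentile(p[:,2],80); q=(l==i)&(z>zm-2.5)
            v,u=np.nonzero(q); P=np.array([onz(s,a,b,131) for a,b in zip(u,v)])[:,:2].astype(np.float32)
            r=cv2.minAreaRect(P); print('top px',c[i].round(),len(v),'z',zm.round(1),'ctr',np.round(r[0],1),'size',np.round(r[1],1),'ang',round(r[2],1),'mean',P.mean(0).round(1))
def rims(s):
    w=cloud(s); z=w[...,2]
    for x,y in [(611,138),(619,53),(627,-31)]:
        d=np.hypot(w[...,0]-x,w[...,1]-y); q=(z>29)&(z<38)&(d<48)
        if q.sum()>80:
            v,u=np.nonzero(q); P=np.array([onz(s,a,b,34) for a,b in zip(u,v)])[:,:2].astype(np.float32)
            h=cv2.convexHull(P); c,r=cv2.minEnclosingCircle(P); e=cv2.fitEllipse(h) if len(h)>5 else None
            print('rim',np.round(c,1),round(r,1),'ell',None if e is None else np.round(e[0]+e[1],1),'z',np.median(z[q]).round(1))
E
python3 - <<'E'
from h import *
s=snapshot('wrist');save(s,'w2');tops(s);rims(s); st=sense();print(st['eef_pos'],st['joint_positions'],st['time'])
for n in 'scene','side':
    s=dict(np.load(n+'0.npz')); print(n);tops(s);rims(s)
E
```

```text
top px [376. 143.] 785 z 129.8 ctr [490.1 170.9] size [18.8 22.7] ang 22.7 mean [490.1 171.1]
top px [274. 175.] 731 z 129.9 ctr [415.5 148.1] size [18.7 22.7] ang 57.7 mean [415.5 148.2]
rim [611.6 138.4] 34.6 ell [611.5 138.2  67.1  68.7] z 32.8
rim [619.4  54.1] 34.9 ell [619.6  53.9  68.4  69.3] z 32.8
rim [627.2 -29.4] 34.7 ell [627.  -29.4  65.8  69. ] z 32.8
[449.73894094 103.89779063 234.34154712] [ 4.98410349e+00 -9.50912901e-01 -2.04608061e+01  7.05744691e+01
 -1.33971670e-02  9.51279627e+01] 5.15
scene
top px [206. 226.] 68 z 128.6 ctr [485.2 165.3] size [18.4 21. ] ang 23.4 mean [486.1 165.4]
top px [194. 258.] 73 z 129.1 ctr [410.3 142.1] size [18.3 21.2] ang 59.5 mean [410.5 143.3]
rim [608.  134.2] 35.1 ell [608.4 134.4  67.5  69.3] z 31.5
rim [616.   49.3] 34.9 ell [616.2  49.7  66.9  69.6] z 31.4
rim [623.5 -25.9] 43.1 ell [623.8 -28.8  68.7  84. ] z 31.6
side
top px [389. 266.] 77 z 129.5 ctr [413.9 155.5] size [21.9 23.2] ang 54.6 mean [413.8 155.3]
top px [341. 270.] 80 z 129.5 ctr [489.4 178. ] size [17.9 26.7] ang 27.5 mean [489.3 178.3]
rim [610.1 143.2] 37.2 ell [610.3 143.2  68.6  73.6] z 32.6
rim [616.   58.6] 37.6 ell [617.9  58.9  68.2  74.7] z 32.4
rim [625.6 -24.4] 37.7 ell [625.5 -23.8  68.7  73.9] z 32.2
```

View pics/w2.png

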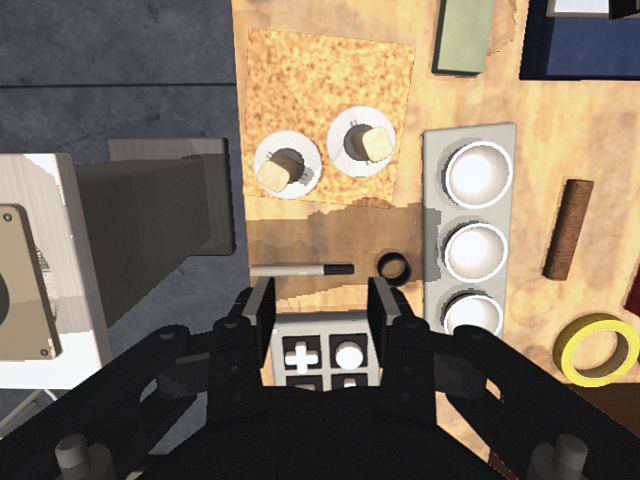

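The wrist view shows two holders, with wood tops at (376,143) and (274,175), and three empty pans down the right side. Tops measure 18.8x22.7 mm and rims about 69 mm, matching the given sizes. Next I'll grip the far holder along its narrow axis.

drive_tool(motion=[{"offset":[1.3,0.8,0],"delta_rot":[0,0,-1.3],"gripper":50},{"offset":[2.63,1.61,0],"delta_rot":[0,0,-2.6],"gripper":50},{"offset":[2.63,1.61,0],"delta_rot":[0,0,-3.8],"gripper":50},{"offset":[2.63,1.61,0],"delta_rot":[0,0,-3.8],"gripper":50},{"offset":[2.63,1.61,1.5],"delta_rot":[0,0,-3.8],"gripper":50},{"offset":[2.63,1.61,3],"delta_rot":[0,0,-3.8],"gripper":50},{"offset":[2.63,1.61,4.2],"delta_rot":[0,0,-3.8],"gripper":50},{"offset":[2.63,1.61,5.2],"delta_rot":[0,0,-3.8],"gripper":50},{"offset":[2.63,1.61,6.0],"delta_rot":[0,0,-3.8],"gripper":50},{"offset":[2.63,1.61,6.0],"delta_rot":[0,0,-3.8],"gripper":50},{"offset":[2.63,1.61,6.0],"delta_rot":[0,0,-3.8],"gripper":50}])

```text
time: 6.25
eef_pos: [489.7, 170.0, 85.0]
tool_rot: [[-0.385, 0.923, -0.001], [0.923, 0.385, -0.0], [0.0, -0.001, -1.0]]
contact_force: [1.4, -0.1, 0.5]
grip_width: 42.7
finger_force: 0.0
```

drive_tool(motion=[{"offset":[0,0,0],"delta_rot":[0,0,0],"gripper":0},{"offset":[0,0,0],"delta_rot":[0,0,0],"gripper":0},{"offset":[0,0,0],"delta_rot":[0,0,0],"gripper":0},{"offset":[0,0,0],"delta_rot":[0,0,0],"gripper":0},{"offset":[0,0,0],"delta_rot":[0,0,0],"gripper":0},{"offset":[0,0,0],"delta_rot":[0,0,0],"gripper":0}], squeeze=50)

```text
time: 6.85
eef_pos: [491.0, 171.0, 86.6]
tool_rot: [[-0.387, 0.922, 0.002], [0.922, 0.387, -0.0], [-0.001, 0.002, -1.0]]
contact_force: [-1.8, -2.0, 5.6]
grip_width: 18.3
finger_force: 49.7
```

drive_tool(motion=[{"offset":[0,0,-0.5],"delta_rot":[0,0,0],"gripper":0},{"offset":[0,0,-1.3],"delta_rot":[0,0,0],"gripper":0},{"offset":[0,0,-2.2],"delta_rot":[0,0,0],"gripper":0},{"offset":[0,0,-3],"delta_rot":[0,0,0],"gripper":0},{"offset":[-0.3,0.4,-3],"delta_rot":[0,0,0],"gripper":0},{"offset":[-0.9,1.2,-3],"delta_rot":[0,0,0],"gripper":0},{"offset":[-1.6,2.1,-3],"delta_rot":[0,0,0],"gripper":0},{"offset":[-2.3,3,-3],"delta_rot":[0,0,0],"gripper":0},{"offset":[-2.8,3.6,-3],"delta_rot":[0,0,0],"gripper":0},{"offset":[-3.08,3.97,-3],"delta_rot":[0,0,0],"gripper":0},{"offset":[-3.08,3.97,-3],"delta_rot":[0,0,0],"gripper":0},{"offset":[-3.08,3.97,-3],"delta_rot":[0,0,0],"gripper":0}])

```text
time: 8.05
eef_pos: [610.2, 138.5, 159.2]
tool_rot: [[-0.387, 0.922, -0.003], [0.922, 0.387, 0.0], [0.001, -0.002, -1.0]]
contact_force: [-1.4, 0.1, -2.6]
grip_width: 18.4
finger_force: 49.1
```

Run:
```python
from h import *
s=snapshot('wrist');save(s,'w3');tops(s);rims(s); st=sense();print(st['eef_pos'],st['contact_force'],st['grip_width'],st['time'])
s=snapshot('side');tops(s,170,240);rims(s)
s=snapshot('scene');tops(s,170,240)
```

```text
top px [  4. 120.] 141 z 122.0 ctr [435.4 151. ] size [ 4.  12.6] ang 8.3 mean [434.8 151.3]
top px [320. 252.] 135 z 136.1 ctr [607.8 145.9] size [18.7  6. ] ang 19.3 mean [607.2 146.6]
rim [606.3 155.1] 28.4 ell [609.5 143.8  55.8  63.1] z 33.2
rim [592.9  59.6] 18.9 ell [593.1  60.   12.1  37. ] z 33.1
rim [648.4  -7. ] 14.6 ell [648.4  -7.6   7.6  29.6] z 33.2
[609.91458518 138.67802665 159.35793442] [-0.07920598 -0.05374924 -3.49174718] 18.229715506246624 8.1
top px [272. 212.] 368 z 229.1 ctr [ 692.5 -213.1] size [182.6  96.6] ang 28.0 mean [ 695.1 -211. ]
rim [610.1 143. ] 37.0 ell [610.3 143.1  68.6  73.3] z 32.4
rim [614.1  61.7] 35.8 ell [616.9  59.7  66.2  74.1] z 32.3
top px [246. 167.] 99 z 230.3 ctr [705.1 202.6] size [105.7  29.8] ang 14.4 mean [690.  194.1]
```

View pics/w3.png

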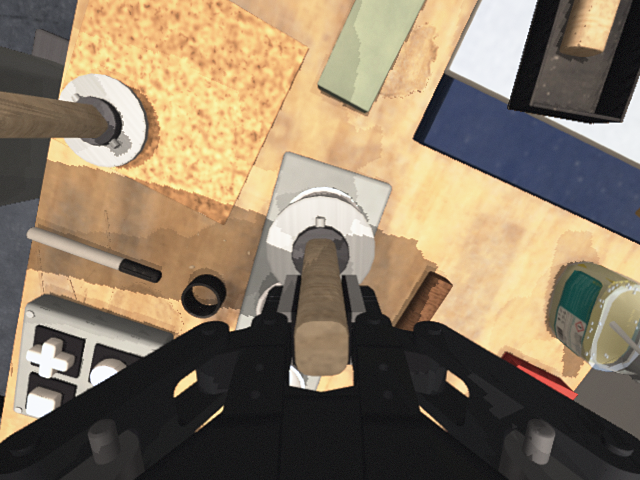

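The held holder is upright, with its flange at about (322,235), just short of pan a behind it. I'll lower it.

drive_tool(motion=[{"offset":[-0.02,0.04,0.6],"delta_rot":[0,0,0],"gripper":0},{"offset":[-0.02,0.04,1.2],"delta_rot":[0,0,0],"gripper":0},{"offset":[-0.02,0.04,1.6],"delta_rot":[0,0,0],"gripper":0},{"offset":[-0.02,0.04,1.9],"delta_rot":[0,0,0],"gripper":0},{"offset":[-0.02,0.04,2.05],"delta_rot":[0,0,0],"gripper":0},{"offset":[-0.02,0.04,2.15],"delta_rot":[0,0,0],"gripper":0},{"offset":[-0.02,0.04,2.24],"delta_rot":[0,0,0],"gripper":0},{"offset":[-0.02,0.04,2.24],"delta_rot":[0,0,0],"gripper":0},{"offset":[-0.02,0.04,2.24],"delta_rot":[0,0,0],"gripper":0}])

```text
time: 9.1
eef_pos: [612.8, 138.4, 104.5]
tool_rot: [[-0.387, 0.922, 0.001], [0.922, 0.387, 0.0], [-0.0, 0.001, -1.0]]
contact_force: [0.3, -0.1, -3.3]
grip_width: 18.8
finger_force: 49.1
```

drive_tool(motion=[{"offset":[0,0,0.04],"delta_rot":[0,0,0],"gripper":0},{"offset":[0,0,0.09],"delta_rot":[0,0,0],"gripper":0},{"offset":[0,0,0.09],"delta_rot":[0,0,0],"gripper":0},{"offset":[0,0,0.09],"delta_rot":[0,0,0],"gripper":0}])

```text
time: 9.5
eef_pos: [612.9, 138.4, 102.7]
tool_rot: [[-0.387, 0.922, 0.001], [0.922, 0.387, -0.0], [-0.0, 0.001, -1.0]]
contact_force: [-0.9, -0.8, 3.2]
grip_width: 18.5
finger_force: 49.9
```

drive_tool(motion=[{"offset":[0,0,0],"delta_rot":[0,0,0],"gripper":50},{"offset":[0,0,0],"delta_rot":[0,0,0],"gripper":50},{"offset":[0,0,0],"delta_rot":[0,0,0],"gripper":50},{"offset":[0,0,-0.5],"delta_rot":[0,0,0],"gripper":50},{"offset":[0,0,-1.5],"delta_rot":[0,0,0],"gripper":50},{"offset":[0,0,-3],"delta_rot":[0,0,0],"gripper":50},{"offset":[0,0,-4.5],"delta_rot":[0,0,0],"gripper":50},{"offset":[0,0,-5.5],"delta_rot":[0,0,0],"gripper":50},{"offset":[0,0,-5.5],"delta_rot":[0,0,0],"gripper":50},{"offset":[-0.5,-0.5,-5.5],"delta_rot":[0,0,0],"gripper":50},{"offset":[-1.5,-1.5,-5.5],"delta_rot":[0,0,0],"gripper":50},{"offset":[-1.5,-1.5,-5.5],"delta_rot":[0,0,0],"gripper":50}])

```text
time: 10.7
eef_pos: [589.4, 86.1, 237.6]
tool_rot: [[-0.385, 0.923, -0.005], [0.923, 0.385, -0.002], [0.0, -0.005, -1.0]]
contact_force: [0.4, -0.5, 0.3]
grip_width: 42.6
finger_force: 0.0
```

Run:
```python
from h import *
s=snapshot('wrist');save(s,'w4');tops(s);tops(s,135,160);rims(s); st=sense();print(st['eef_pos'],st['contact_force'],st['grip_width'],st['time'],tool(st,[415.5,148.1,235]))
s=snapshot('scene');save(s,'s4');tops(s);tops(s,135,160)
```

```text
top px [126.  60.] 919 z 130.1 ctr [416.7 147.6] size [19.3 23.6] ang 54.9 mean [416.4 147.6]
top px [366. 176.] 45 z 136.5 ctr [606.8 138.5] size [24.5 10.8] ang 77.8 mean [605.4 138.7]
top px [377. 185.] 798 z 145.8 ctr [615.4 136. ] size [19.6 24.1] ang 24.7 mean [615.2 136.2]
rim [612.7 137.1] 36.3 ell [612.8 136.9  71.8  72.3] z 37.7
rim [619.3  53.5] 34.4 ell [619.2  53.5  68.2  68.4] z 32.8
rim [626.7 -31. ] 34.7 ell [627.4 -30.7  66.9  68.8] z 32.8
[590.33247546  87.31902511 237.7167459 ] [ 0.29732094  0.29281782 -0.51624203] 42.75536297897337 10.75 [ 4.937 -5.517  0.133]
top px [252. 192.] 30 z 135.8 ctr [609.7 136.1] size [12.1 23.5] ang 23.2 mean [609.8 134.5]
top px [194. 258.] 85 z 128.7 ctr [411.4 142.7] size [18.5 22.6] ang 52.8 mean [411. 143.]
top px [251. 185.] 61 z 144.9 ctr [623.3 143.3] size [18.6 23. ] ang 23.2 mean [623.  143.8]
```

View pics/s4.png

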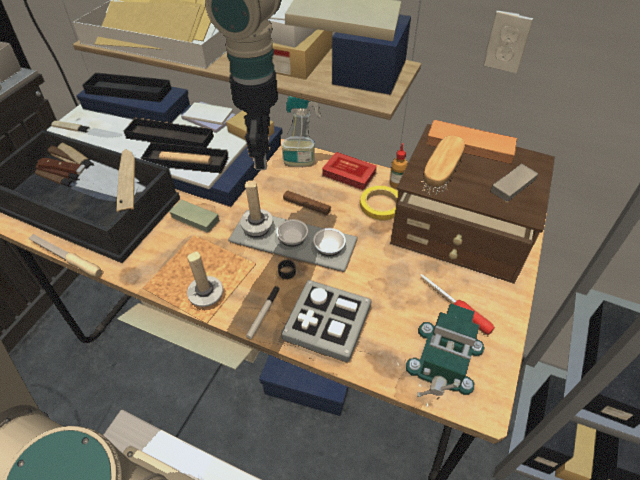

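Holder 1 is seated in pan a (top at px 252,187, z 146 as expected). The second holder is still at (416,148), so I'll fetch it.

drive_tool(motion=[{"offset":[1.2,-1.4,0],"delta_rot":[0,0,-1.2],"gripper":50},{"offset":[2.5,-2.8,0],"delta_rot":[0,0,-2.5],"gripper":50},{"offset":[3.8,-4.2,0],"delta_rot":[0,0,-3.8],"gripper":50},{"offset":[4.93,-5.5,0],"delta_rot":[0,0,-5],"gripper":50},{"offset":[4.93,-5.5,0],"delta_rot":[0,0,-5.7],"gripper":50},{"offset":[4.93,-5.5,1.5],"delta_rot":[0,0,-5.7],"gripper":50},{"offset":[4.93,-5.5,3],"delta_rot":[0,0,-5.7],"gripper":50},{"offset":[4.93,-5.5,3],"delta_rot":[0,0,-5.7],"gripper":50}])

```text
time: 11.6
eef_pos: [412.7, 149.0, 159.2]
tool_rot: [[-0.839, 0.544, -0.011], [0.544, 0.839, -0.002], [0.008, -0.008, -1.0]]
contact_force: [-1.3, -0.1, -0.2]
grip_width: 42.5
finger_force: 0.0
```

Run:
```python
from h import *
s=snapshot('scene');tops(s);st=sense();print(st['eef_pos'],st['contact_force'],st['time'],tool(st,[416,148,85]),st['joint_positions'])
s=snapshot('side');tops(s)
```

```text
top px [251. 192.] 29 z 135.4 ctr [609.7 136.1] size [12.1 23.5] ang 23.2 mean [609.2 134.8]
top px [194. 259.] 57 z 128.9 ctr [408.7 141. ] size [14.  23.7] ang 37.3 mean [409.2 141.2]
[414.83651625 149.33957779 161.8126097 ] [-0.14663151  0.49431164  0.57633251] 11.65 [-0.084 -0.004  3.072] [ 1.13814379e+01  2.29429088e-01 -2.84692907e+01  6.17183379e+01
  7.69390733e-03  4.43460952e+01]
top px [272. 256.] 44 z 135.7 ctr [614.1 131.4] size [19.1 27.8] ang 14.4 mean [613.3 133.9]
top px [389. 266.] 80 z 129.4 ctr [414.  155.3] size [24.  22.4] ang 88.5 mean [413.7 155.6]
```

drive_tool(motion=[{"offset":[-0.04,0,1],"delta_rot":[0,0,0],"gripper":50},{"offset":[-0.04,0,2],"delta_rot":[0,0,0],"gripper":50},{"offset":[-0.04,0,2.7],"delta_rot":[0,0,0],"gripper":50},{"offset":[-0.04,0,3.07],"delta_rot":[0,0,0],"gripper":50},{"offset":[-0.04,0,3.07],"delta_rot":[0,0,0],"gripper":50},{"offset":[-0.04,0,3.07],"delta_rot":[0,0,0],"gripper":50},{"offset":[-0.04,0,3.07],"delta_rot":[0,0,0],"gripper":0},{"offset":[-0.04,0,3.07],"delta_rot":[0,0,0],"gripper":0},{"offset":[-0.04,0,3.07],"delta_rot":[0,0,0],"gripper":0},{"offset":[-0.04,0,3.07],"delta_rot":[0,0,0],"gripper":0},{"offset":[-0.04,0,3.07],"delta_rot":[0,0,0],"gripper":0},{"offset":[-0.04,0,3.07],"delta_rot":[0,0,0],"gripper":0}], squeeze=50)

```text
time: 12.9
eef_pos: [419.6, 149.0, 88.6]
tool_rot: [[-0.839, 0.545, 0.002], [0.545, 0.839, -0.0], [-0.002, 0.001, -1.0]]
contact_force: [-1.0, -1.3, 6.2]
grip_width: 18.7
finger_force: 51.9
```

Run:
```python
from h import *
st=sense();p=st['eef_pos'];print(p,st['contact_force'],st['grip_width'],st['finger_force'])
for c in [(619.4,53.8),(627.2,-30)]: print(tool(st,[c[0],c[1],p[2]]))
```

```text
[419.60959331 148.96224687  88.62170568] [-1.04212773 -1.26400866  6.21684363] 18.691398628210678 51.92992687225342
[-8.775  1.161  0.016]
[-10.863  -1.48    0.018]
```

drive_tool(motion=[{"offset":[0,0,-0.5],"delta_rot":[0,0,0],"gripper":0},{"offset":[0,0,-1.3],"delta_rot":[0,0,0],"gripper":0},{"offset":[0,0,-2.2],"delta_rot":[0,0,0],"gripper":0},{"offset":[-0.4,-0.05,-3],"delta_rot":[0,0,0],"gripper":0},{"offset":[-1.3,-0.2,-3],"delta_rot":[0,0,0],"gripper":0},{"offset":[-2.7,-0.4,-3],"delta_rot":[0,0,0],"gripper":0},{"offset":[-4.2,-0.6,-3],"delta_rot":[0,0,0],"gripper":0},{"offset":[-5.7,-0.8,-3],"delta_rot":[0,0,0],"gripper":0},{"offset":[-7.2,-1.0,-3],"delta_rot":[0,0,0],"gripper":0},{"offset":[-8.7,-1.2,-3],"delta_rot":[0,0,0],"gripper":0},{"offset":[-10,-1.35,-3],"delta_rot":[0,0,0],"gripper":0},{"offset":[-10.9,-1.48,-3],"delta_rot":[0,0,0],"gripper":0}])

```text
time: 14.1
eef_pos: [628.5, -31.8, 162.2]
tool_rot: [[-0.838, 0.546, -0.0], [0.546, 0.838, 0.0], [0.0, 0.0, -1.0]]
contact_force: [-0.0, -0.5, -2.2]
grip_width: 18.3
finger_force: 50.8
```

drive_tool(motion=[{"offset":[0,0,0],"delta_rot":[0,0,0],"gripper":0},{"offset":[0,0,0],"delta_rot":[0,0,0],"gripper":0},{"offset":[0,0,0],"delta_rot":[0,0,0],"gripper":0}])

```text
time: 14.4
eef_pos: [625.7, -29.5, 162.0]
tool_rot: [[-0.839, 0.544, -0.002], [0.544, 0.839, 0.001], [0.002, -0.0, -1.0]]
contact_force: [-0.2, -1.1, -4.0]
grip_width: 18.6
finger_force: 50.8
```

Run:
```python
from h import *
s=snapshot('wrist');save(s,'w5');st=sense();p=st['eef_pos'];print(p,st['contact_force'],st['grip_width'],st['time'],tool(st,[627.2,-30,p[2]]))
w=cloud(s);z=w[...,2]
# flange of held holder: expected flange top z = p2-88.6+3+21
zf=p[2]-88.6+24
q=(abs(z-zf)<4)&(np.hypot(w[...,0]-p[0],w[...,1]-p[1])<50)
v,u=np.nonzero(q);P=np.array([onz(s,a,b,zf) for a,b in zip(u,v)])[:,:2].astype(np.float32)
print(zf,len(P),cv2.minEnclosingCircle(P),cv2.fitEllipse(cv2.convexHull(P)));rims(s)
```

```text
[625.78131106 -29.4262328  162.21318053] [-0.06014438  0.01694175 -3.2895871 ] 18.410314329303624 14.45 [-0.06   0.012 -0.   ]
97.6131805293829 5071 ((622.1826782226562, -26.484888076782227), 35.56440734863281) ((622.4431762695312, -26.54522705078125), (70.1195068359375, 71.4466323852539), 59.99403762817383)
rim [613.5 138.1] 37.2 ell [613.3 138.1  72.7  74.2] z 37.2
rim [619.8  60.4] 41.7 ell [619.3  57.1  67.6  78.6] z 32.9
```

View pics/w5.png

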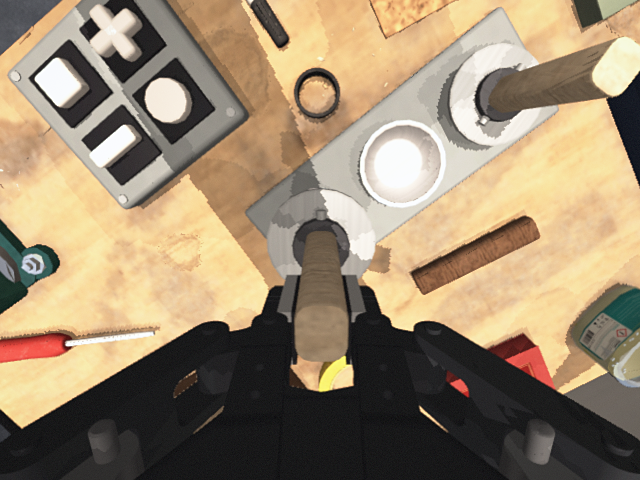

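The held foot's flange at (322,235) sits about 6 mm short of pan c along tool x, so I'll correct by −0.22 and lower.

drive_tool(motion=[{"offset":[-0.22,0,0.5],"delta_rot":[0,0,0],"gripper":0},{"offset":[-0.22,0,1.1],"delta_rot":[0,0,0],"gripper":0},{"offset":[-0.22,0,1.6],"delta_rot":[0,0,0],"gripper":0},{"offset":[-0.22,0,1.9],"delta_rot":[0,0,0],"gripper":0},{"offset":[-0.22,0,2.05],"delta_rot":[0,0,0],"gripper":0},{"offset":[-0.22,0,2.15],"delta_rot":[0,0,0],"gripper":0},{"offset":[-0.22,0,2.24],"delta_rot":[0,0,0],"gripper":0},{"offset":[-0.22,0,2.3],"delta_rot":[0,0,0],"gripper":0},{"offset":[-0.22,0,2.34],"delta_rot":[0,0,0],"gripper":0},{"offset":[-0.22,0,2.34],"delta_rot":[0,0,0],"gripper":0}])

```text
time: 15.45
eef_pos: [631.6, -33.7, 104.8]
tool_rot: [[-0.839, 0.545, -0.0], [0.545, 0.839, -0.001], [-0.0, -0.001, -1.0]]
contact_force: [-3.1, -1.5, 0.6]
grip_width: 18.4
finger_force: 51.3
```

drive_tool(motion=[{"offset":[0,0,0.02],"delta_rot":[0,0,0],"gripper":50},{"offset":[0,0,0.02],"delta_rot":[0,0,0],"gripper":50},{"offset":[0,0,0.02],"delta_rot":[0,0,0],"gripper":50},{"offset":[0,0,-0.5],"delta_rot":[0,0,0],"gripper":50},{"offset":[0,0,-1.5],"delta_rot":[0,0,0],"gripper":50},{"offset":[0,0,-3],"delta_rot":[0,0,0],"gripper":50},{"offset":[0,0,-4.5],"delta_rot":[0,0,0],"gripper":50},{"offset":[0,0,-4.5],"delta_rot":[0,0,0],"gripper":0},{"offset":[0,0,-4.5],"delta_rot":[0,0,0],"gripper":0}])

```text
time: 16.35
eef_pos: [633.2, -33.5, 219.3]
tool_rot: [[-0.839, 0.545, 0.005], [0.545, 0.839, -0.001], [-0.004, 0.002, -1.0]]
contact_force: [0.1, 0.1, -0.7]
grip_width: 14.2
finger_force: 0.0
```

Run:
```python
from h import *
s=snapshot('scene');save(s,'s6');tops(s,135,160);rims(s);s=snapshot('side');tops(s,135,160); s=snapshot('wrist');rims(s);keys(s);st=sense();p=st['eef_pos'];print(p,st['contact_force'],st['time'],st['joint_positions'],'square',tool(st,[428,-130,80]))
f=snapshot('scene')['frame'];cv2.imwrite('pics/s6c.png',cv2.resize(f[150:360,130:410,::-1],None,fx=2.5,fy=2.5))
```

```text
top px [251. 185.] 67 z 144.6 ctr [622.  142.6] size [21.6 23.3] ang 23.1 mean [623.1 142.7]
top px [330. 203.] 80 z 144.4 ctr [637.9 -28.7] size [19.7 23. ] ang 58.5 mean [638.5 -28.8]
rim [611.2 134.9] 38.8 ell [612.  135.4  71.3  77.6] z 36.7
rim [617.   58.9] 43.3 ell [616.7  57.4  68.7  86.2] z 31.5
rim [626.5 -32.9] 38.3 ell [627.6 -33.5  71.4  76.9] z 36.9
top px [283. 218.] 40 z 145.3 ctr [636.1 -70.5] size [23.1 27. ] ang 43.0 mean [636.5 -69.4]
top px [272. 249.] 60 z 145.7 ctr [620.2 107.1] size [19.7 24.7] ang 13.0 mean [620.3 106.5]
rim [613.4 137.7] 36.9 ell [613.3 137.8  72.6  73. ] z 37.5
rim [619.5  53. ] 34.5 ell [619.5  52.9  68.2  68.3] z 32.8
rim [628.9 -31.9] 36.4 ell [629.  -31.9  71.9  72.9] z 37.7
key px [149.  42.] 1033 [427.4 -73.3  47. ] z 46.4
key px [461.  96.] 2999 [609.  128.4  47. ] z 39.5
key px [103.  83.] 896 [ 429.9 -128.7   47. ] z 46.5
key px [192.  98.] 984 [482.6 -70.9  47. ] z 46.5
key px [147. 137.] 642 [ 485.8 -125.7   47. ] z 46.4
key px [321. 203.] 2266 [622.1 -26.4  47. ] z 39.4
[630.76668301 -33.16945197 215.31938968] [ 0.361819   -0.4764063   0.50863891] 16.5 [-8.87263599e+00  1.70746540e+01 -1.81459110e+00  7.12512426e+01
  3.14605937e-03  2.41254761e+01] square [ 4.681 -7.66   5.431]
```

View pics/s6c.png

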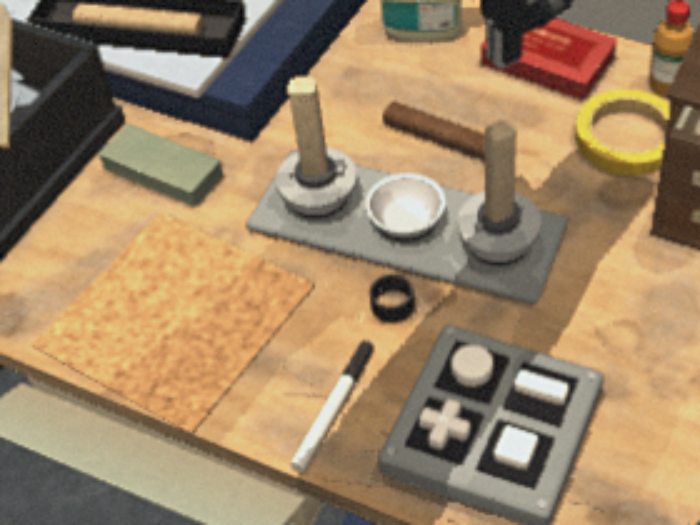

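Both holders sit upright in pans a and c (image tops at (303,85) and (500,130)), and the mat is empty. Next are square, then cross.

drive_tool(motion=[{"offset":[1.2,-1.9,0],"delta_rot":[0,0,0],"gripper":0},{"offset":[2.1,-3.5,0],"delta_rot":[0,0,0],"gripper":0},{"offset":[3.1,-5.1,0],"delta_rot":[0,0,0],"gripper":0},{"offset":[4.1,-6.7,0.5],"delta_rot":[0,0,0],"gripper":0},{"offset":[4.68,-7.66,2],"delta_rot":[0,0,0],"gripper":0},{"offset":[4.68,-7.66,4],"delta_rot":[0,0,0],"gripper":0},{"offset":[4.68,-7.66,5.4],"delta_rot":[0,0,0],"gripper":0},{"offset":[4.68,-7.66,5.4],"delta_rot":[0,0,0],"gripper":0},{"offset":[4.68,-7.66,5.4],"delta_rot":[0,0,0],"gripper":0},{"offset":[4.68,-7.66,5.4],"delta_rot":[0,0,0],"gripper":0}])

```text
time: 17.55
eef_pos: [431.1, -130.9, 83.3]
tool_rot: [[-0.839, 0.544, 0.003], [0.544, 0.839, -0.001], [-0.003, 0.0, -1.0]]
contact_force: [-0.0, -0.3, 0.2]
grip_width: -0.1
finger_force: 0.0
```

Run:
```python
from h import *
s=snapshot('scene');tops(s,135,160);st=sense();print(st['eef_pos'],st['time'],tool(st,[428.5,-130,39.5]))
```

```text
top px [251. 185.] 66 z 144.9 ctr [623.4 143.2] size [18.6 23.3] ang 23.2 mean [623.3 143. ]
[ 431.49013629 -131.05566142   83.61764814] 17.6 [ 0.13  -0.031  1.764]
```

Run:
```python
from h import *
for n in('side','scene'):
    s=snapshot(n);w=cloud(s);q=(w[...,2]>100)&(w[...,2]<150)&(w[...,0]>560)&(w[...,0]<680)&(w[...,1]>-70)&(w[...,1]<180)
    k,l,t,c=cv2.connectedComponentsWithStats(q.astype(np.uint8))
    for i in range(1,k):
        if t[i,4]>30: print(n,t[i],np.nanmedian(w[l==i],0).round(),w[l==i][:,2].max().round(1))
```

```text
side [278 214  12  24 264] [625. -23. 126.] 146.5
side [266 244  13  30 341] [609. 147. 127.] 146.8
scene [245 181  14  23 247] [605. 131. 130.] 146.8
```

Both are seated. Press square.

drive_tool(motion=[{"offset":[0.1,-0.03,0.8],"delta_rot":[0,0,0],"gripper":0},{"offset":[0.1,-0.03,1.3],"delta_rot":[0,0,0],"gripper":0},{"offset":[0.1,-0.03,1.5],"delta_rot":[0,0,0],"gripper":0},{"offset":[0.1,-0.03,1.65],"delta_rot":[0,0,0],"gripper":0},{"offset":[0.1,-0.03,1.75],"delta_rot":[0,0,0],"gripper":0},{"offset":[0.1,-0.03,1.79],"delta_rot":[0,0,0],"gripper":0},{"offset":[0.1,-0.03,1.79],"delta_rot":[0,0,0],"gripper":0},{"offset":[0.1,-0.03,1.79],"delta_rot":[0,0,0],"gripper":0},{"offset":[0.1,-0.03,1.79],"delta_rot":[0,0,0],"gripper":0},{"offset":[0.1,-0.03,1.79],"delta_rot":[0,0,0],"gripper":0},{"offset":[0.1,-0.03,1.79],"delta_rot":[0,0,0],"gripper":0}])

```text
time: 18.8
eef_pos: [427.2, -129.5, 40.6]
tool_rot: [[-0.839, 0.544, 0.0], [0.544, 0.839, -0.0], [-0.0, -0.0, -1.0]]
contact_force: [-10.1, 4.2, 29.3]
grip_width: -0.4
finger_force: 14.9
```

drive_tool(motion=[{"offset":[0,0,-0.7],"delta_rot":[0,0,0],"gripper":0},{"offset":[0,0,-1.3],"delta_rot":[0,0,0],"gripper":0},{"offset":[0.6,0.9,-1.3],"delta_rot":[0,0,0],"gripper":0},{"offset":[1.24,1.84,-1.3],"delta_rot":[0,0,0],"gripper":0},{"offset":[1.24,1.84,-1.3],"delta_rot":[0,0,0],"gripper":0},{"offset":[1.24,1.84,-1.3],"delta_rot":[0,0,0],"gripper":0},{"offset":[1.24,1.84,-1.3],"delta_rot":[0,0,0],"gripper":0}])

```text
time: 19.5
eef_pos: [426.6, -74.7, 69.8]
tool_rot: [[-0.839, 0.545, 0.001], [0.545, 0.839, -0.001], [-0.002, 0.0, -1.0]]
contact_force: [0.1, -0.1, 0.3]
grip_width: 0.1
finger_force: 0.0
```

drive_tool(motion=[{"offset":[0,0,0.7],"delta_rot":[0,0,0],"gripper":0},{"offset":[0,0,1.0],"delta_rot":[0,0,0],"gripper":0},{"offset":[0,0,1.2],"delta_rot":[0,0,0],"gripper":0},{"offset":[0,0,1.28],"delta_rot":[0,0,0],"gripper":0},{"offset":[0,0,1.28],"delta_rot":[0,0,0],"gripper":0},{"offset":[0,0,1.28],"delta_rot":[0,0,0],"gripper":0},{"offset":[0,0,1.28],"delta_rot":[0,0,0],"gripper":0},{"offset":[0,0,1.28],"delta_rot":[0,0,0],"gripper":0},{"offset":[0,0,1.28],"delta_rot":[0,0,0],"gripper":0},{"offset":[0,0,1.28],"delta_rot":[0,0,0],"gripper":0}])

```text
time: 20.5
eef_pos: [426.3, -74.9, 40.6]
tool_rot: [[-0.838, 0.545, -0.0], [0.545, 0.838, -0.001], [-0.0, -0.001, -1.0]]
contact_force: [-9.1, 2.2, 29.9]
grip_width: -0.1
finger_force: 15.1
```

drive_tool(motion=[{"offset":[0,0,-1],"delta_rot":[0,0,0],"gripper":0},{"offset":[0,0,-3],"delta_rot":[0,0,0],"gripper":0},{"offset":[0,0,-5],"delta_rot":[0,0,0],"gripper":0},{"offset":[-0.5,0.5,-6.8],"delta_rot":[0,0,0],"gripper":0},{"offset":[-1.5,1.5,-7.4],"delta_rot":[0,0,0],"gripper":50},{"offset":[-2.9,2.9,-7.4],"delta_rot":[0,0,0],"gripper":50},{"offset":[-4.3,4.3,-7.4],"delta_rot":[0,0,0],"gripper":50},{"offset":[-5.4,5.4,-7.4],"delta_rot":[0,0,0],"gripper":50},{"offset":[-5.82,5.85,-7.4],"delta_rot":[0,0,0],"gripper":50},{"offset":[-5.82,5.85,-7.4],"delta_rot":[0,0,0],"gripper":50},{"offset":[-5.82,5.85,-7.4],"delta_rot":[0,0,0],"gripper":50}])

```text
time: 21.6
eef_pos: [626.8, -30.9, 221.6]
tool_rot: [[-0.839, 0.545, -0.002], [0.545, 0.839, 0.0], [0.002, -0.001, -1.0]]
contact_force: [-0.0, 0.4, 0.6]
grip_width: 42.4
finger_force: 0.0
```

```bash
cat >> h.py <<'E'
def flange(s,zc,xy,zf):
    w=cloud(s);z=w[...,2]; q=(abs(z-zc)<3)&(np.hypot(w[...,0]-xy[0],w[...,1]-xy[1])<60)
    v,u=np.nonzero(q)
    if len(v)<100: print('few',len(v));return
    P=np.array([onz(s,a,b,zf) for a,b in zip(u,v)])[:,:2].astype(np.float32)
    c,r=cv2.minEnclosingCircle(P); print('flange',np.round(c,1),round(r,1),len(v))
E
python3 - <<'E'
from h import *
st=sense();p=st['eef_pos'];print(p,st['time'],tool(st,[628,-31,102]))
for n in('wrist','side','scene'):
    s=snapshot(n);print(n);tops(s,135,160);flange(s,39.5,(628,-30),40);flange(s,39.5,(612,138),40)
    if n=='wrist':
        w=cloud(s);m=(s['frame'][...,0]>150)&(s['frame'][...,0].astype(int)-s['frame'][...,2]>60)&(w[...,0]<560)&(w[...,1]>60)&(w[...,2]<12)&(w[...,2]>-5)
# mat corners by depth: z~3 vs 0 is too fine; use first wrist picture w2
im=cv2.imread('pics/w2.png');cv2.imwrite('pics/mat.png',cv2.resize(im[10:230,220:440],None,fx=2.7,fy=2.7))
E
```

```text
[626.796936   -30.93089013 221.59389854] 21.6 [-0.051  0.029  4.784]
wrist
top px [533.  84.] 1152 z 145.9 ctr [615.2 144.5] size [21.  24.7] ang 25.4 mean [615.4 144.8]
top px [320. 244.] 790 z 145.8 ctr [631.9 -33.7] size [19.8 24.8] ang 56.4 mean [631.9 -33.8]
flange [628.  -31.4] 35.8 2391
flange [612.6 135.6] 36.2 2998
side
top px [284. 218.] 40 z 145.3 ctr [636.6 -68.9] size [23.6 26.6] ang 59.9 mean [636.7 -69.6]
top px [272. 249.] 63 z 145.6 ctr [620.1 107.4] size [19.7 25.4] ang 13.0 mean [620.1 107.1]
flange [621.1 -23.3] 36.9 172
flange [611.4 143.1] 38.0 435
scene
top px [251. 185.] 67 z 144.7 ctr [623.  144.2] size [21.1 23. ] ang 44.1 mean [623.1 143.5]
top px [330. 203.] 77 z 144.6 ctr [637.9 -28.7] size [19.7 23.1] ang 58.8 mean [638.5 -28.9]
flange [624.9 -34.9] 35.9 365
flange [608.1 132.7] 36.7 336
```

View pics/mat.png

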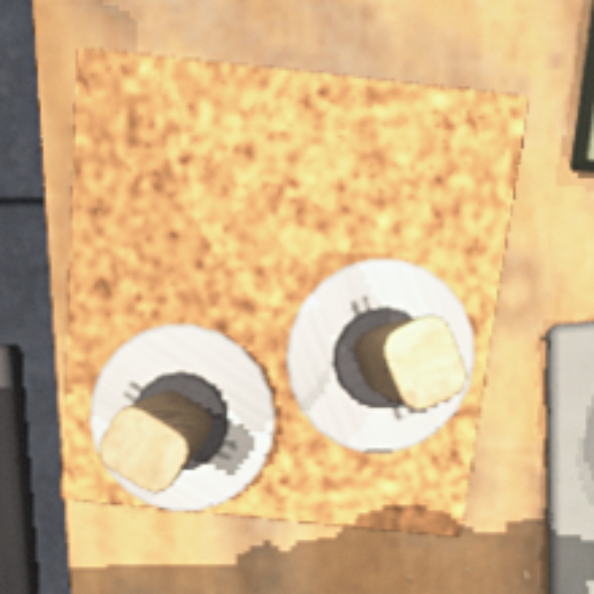

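The mat's corners in the crop are (77,48), (527,99), (462,535) and (65,500); I'll use them for the placing spots. Now grasp the holder in pan c.

drive_tool(motion=[{"offset":[-0.07,0.02,1.2],"delta_rot":[0,0,0],"gripper":50},{"offset":[-0.07,0.02,2.5],"delta_rot":[0,0,0],"gripper":50},{"offset":[-0.07,0.02,3.6],"delta_rot":[0,0,0],"gripper":50},{"offset":[-0.07,0.02,4.4],"delta_rot":[0,0,0],"gripper":50},{"offset":[-0.07,0.02,4.7],"delta_rot":[0,0,0],"gripper":50},{"offset":[-0.07,0.02,4.7],"delta_rot":[0,0,0],"gripper":50},{"offset":[-0.07,0.02,4.7],"delta_rot":[0,0,0],"gripper":0},{"offset":[-0.07,0.02,4.7],"delta_rot":[0,0,0],"gripper":0},{"offset":[-0.07,0.02,4.7],"delta_rot":[0,0,0],"gripper":0},{"offset":[-0.07,0.02,4.7],"delta_rot":[0,0,0],"gripper":0},{"offset":[-0.07,0.02,4.7],"delta_rot":[0,0,0],"gripper":0},{"offset":[-0.07,0.02,4.7],"delta_rot":[0,0,0],"gripper":0}], squeeze=50)

```text
time: 22.95
eef_pos: [630.0, -32.1, 106.5]
tool_rot: [[-0.838, 0.545, 0.002], [0.545, 0.838, -0.002], [-0.003, -0.001, -1.0]]
contact_force: [-2.0, -3.0, 6.1]
grip_width: 18.7
finger_force: 50.7
```

Run:
```python
from h import *
s=dict(np.load('wrist0.npz'));E=s['extrinsics'].copy();E[:3,3]+=np.array([449.74,103.9,234.34])-[624.23,.08,230.16];s['extrinsics']=E
C=[];
for u,v in [(248.5,27.8),(415.2,46.7),(391.1,208.1),(244.1,195.2)]: C.append(onz(s,u,v,3)[:2])
C=np.array(C);print(C.round(1),np.linalg.norm(C-np.roll(C,-1,0),axis=1).round(1),C.mean(0).round(1))
ctr=C.mean(0); ex=(C[1]+C[2]-C[0]-C[3]);ex/=np.linalg.norm(ex);ey=np.array([-ex[1],ex[0]])
for h in [(490.1,171),(416,148)]: print(((np.array(h)-ctr)@ex).round(1),((np.array(h)-ctr)@ey).round(1))
for a,b in [(42,-40),(-42,-40),(42,20),(-42,20)]: print(a,b,(ctr+a*ex+b*ey).round(1))
st=sense();p=st['eef_pos'];print(p,st['contact_force'],st['grip_width'],st['finger_force'])
for c in [ctr-42*ex]: print(tool(st,[*c,p[2]]))
```

```text
[[377.3 281.6]
 [545.3 264.6]
 [530.4  98. ]
 [362.7 112.6]] [168.9 167.3 168.3 169.6] [453.9 189.2]
37.7 -14.7
-33.9 -44.6
42 -40 [492.  145.4]
-42 -40 [408.3 153.3]
42 20 [497.6 205.1]
-42 20 [414. 213.]
[629.99140252 -32.07730785 106.52649246] [-2.04581194 -2.97139533  6.12301423] 18.725002412171055 50.68342208862305
[12.217  2.802 -0.034]
```

drive_tool(motion=[{"offset":[0,0,-0.5],"delta_rot":[0,0,0],"gripper":0},{"offset":[0,0,-1.3],"delta_rot":[0,0,0],"gripper":0},{"offset":[0.1,0,-2.2],"delta_rot":[0,0,0],"gripper":0},{"offset":[0.5,0.1,-2.6],"delta_rot":[0,0,0],"gripper":0},{"offset":[1.4,0.2,-2.6],"delta_rot":[0,0,0],"gripper":0},{"offset":[2.8,0.45,-2.6],"delta_rot":[0,0,0],"gripper":0},{"offset":[4.5,0.75,-2.6],"delta_rot":[0,0,0],"gripper":0},{"offset":[6.2,1.0,-2.6],"delta_rot":[0,0,0],"gripper":0},{"offset":[7.9,1.3,-2.6],"delta_rot":[0,0,0],"gripper":0},{"offset":[9.5,1.6,-2.6],"delta_rot":[0,0,0],"gripper":0},{"offset":[10.8,1.8,-2.6],"delta_rot":[0,0,0],"gripper":0},{"offset":[11.68,1.95,-2.6],"delta_rot":[0,0,0],"gripper":0}])

```text
time: 24.15
eef_pos: [407.2, 170.4, 169.1]
tool_rot: [[-0.84, 0.543, -0.003], [0.543, 0.84, 0.001], [0.003, -0.0, -1.0]]
contact_force: [1.3, -1.0, -3.2]
grip_width: 18.1
finger_force: 49.8
```

drive_tool(motion=[{"offset":[0,0,0],"delta_rot":[0,0,0],"gripper":0},{"offset":[0,0,0.6],"delta_rot":[0,0,0],"gripper":0},{"offset":[0,0,1.3],"delta_rot":[0,0,0],"gripper":0},{"offset":[0,0,1.9],"delta_rot":[0,0,0],"gripper":0},{"offset":[0,0,2.4],"delta_rot":[0,0,0],"gripper":0},{"offset":[0,0,2.8],"delta_rot":[0,0,0],"gripper":0},{"offset":[0,0,2.8],"delta_rot":[0,0,0],"gripper":0},{"offset":[0,0,2.8],"delta_rot":[0,0,0],"gripper":0}])

```text
time: 24.95
eef_pos: [411.1, 168.7, 99.9]
tool_rot: [[-0.839, 0.545, -0.0], [0.545, 0.839, 0.0], [0.0, -0.0, -1.0]]
contact_force: [-0.5, -0.3, -2.6]
grip_width: 18.4
finger_force: 49.9
```

Run:
```python
from h import *
st=sense();p=st['eef_pos'];print(p,st['contact_force'],st['grip_width'])
s=snapshot('wrist');zf=p[2]-106.5+19+21;print(zf);flange(s,zf,p[:2],zf)
s=snapshot('scene');f=s['frame'];cv2.imwrite('pics/s7c.png',cv2.resize(f[170:330,110:350,::-1],None,fx=3,fy=3))
```

```text
[411.05572569 168.73525621  99.85225059] [-0.49324469 -0.28468253 -2.56485517] 18.443531321601935
33.35225059113965
flange [408.9 170.9] 35.5 4920
```

View pics/s7c.png

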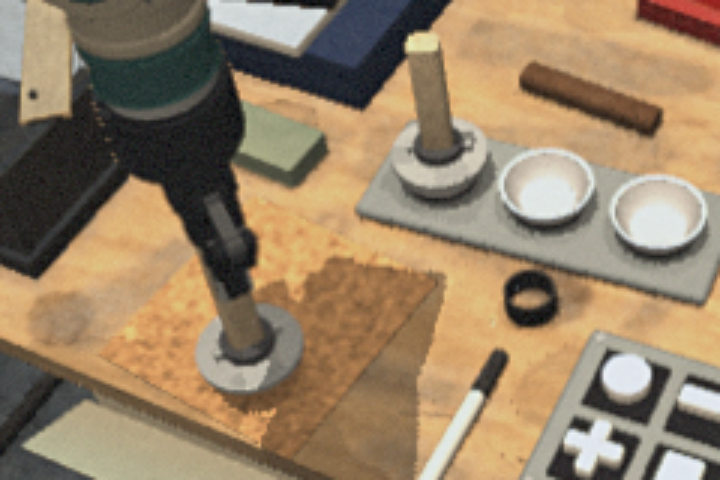

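The holder hangs over the mat's front part (foot at (250,350)) with its edges clear. Set it down 3 mm further in.

drive_tool(motion=[{"offset":[-0.1,0.06,0.1],"delta_rot":[0,0,0],"gripper":0},{"offset":[-0.1,0.06,0.2],"delta_rot":[0,0,0],"gripper":0},{"offset":[-0.1,0.06,0.28],"delta_rot":[0,0,0],"gripper":0},{"offset":[-0.1,0.06,0.36],"delta_rot":[0,0,0],"gripper":0},{"offset":[-0.1,0.06,0.41],"delta_rot":[0,0,0],"gripper":0},{"offset":[-0.1,0.06,0.41],"delta_rot":[0,0,0],"gripper":0},{"offset":[-0.1,0.06,0.41],"delta_rot":[0,0,0],"gripper":0}])

```text
time: 25.75
eef_pos: [413.9, 168.7, 90.5]
tool_rot: [[-0.839, 0.545, 0.0], [0.545, 0.839, -0.0], [-0.0, -0.0, -1.0]]
contact_force: [-2.3, -1.0, 5.6]
grip_width: 18.5
finger_force: 51.1
```

drive_tool(motion=[{"offset":[0,0,0],"delta_rot":[0,0,0],"gripper":50},{"offset":[0,0,0],"delta_rot":[0,0,0],"gripper":50},{"offset":[0,0,0],"delta_rot":[0,0,0],"gripper":50},{"offset":[0,0,-0.5],"delta_rot":[0,0,0],"gripper":50},{"offset":[0,0,-1.5],"delta_rot":[0,0,0],"gripper":50},{"offset":[0,0,-3],"delta_rot":[0,0,0],"gripper":50},{"offset":[0,0,-4.5],"delta_rot":[0,0,0],"gripper":50},{"offset":[0,0,-5.8],"delta_rot":[0,0,0],"gripper":50},{"offset":[-1.2,0.5,-5.8],"delta_rot":[0,0,1],"gripper":50},{"offset":[-2.7,1.2,-5.8],"delta_rot":[0,0,2.2],"gripper":50}])

```text
time: 26.75
eef_pos: [487.7, 157.4, 237.8]
tool_rot: [[-0.69, 0.724, 0.005], [0.724, 0.69, 0.001], [-0.002, 0.004, -1.0]]
contact_force: [0.1, 0.6, -0.2]
grip_width: 42.9
finger_force: 0.0
```

Run:
```python
from h import *
st=sense();p=st['eef_pos'];print(p,st['time'],tool(st,[612.5,138,p[2]]),np.degrees(np.arctan2(st['tool_rot'][1][1],st['tool_rot'][0][1])))
s=snapshot('wrist');tops(s);tops(s,135,160);flange(s,39.5,(612,138),40);flange(s,23.5,(412,168),24)
s=snapshot('side');tops(s);tops(s,135,160)
```

```text
[487.74932121 157.42152849 237.81992511] 26.75 [-4.004  3.077  0.022] 43.60597287504354
top px [259. 150.] 755 z 129.9 ctr [413.  171.3] size [18.9 22.6] ang 57.2 mean [412.9 171.3]
flange [611.  137.7] 36.1 1216
flange [412.6 171.2] 35.8 2215
top px [272. 256.] 44 z 135.3 ctr [614.1 131.5] size [19.1 28. ] ang 14.4 mean [612.9 134.6]
top px [391. 272.] 89 z 129.3 ctr [411.7 178.9] size [22.8 24.5] ang 55.5 mean [411.4 178.8]
top px [272. 249.] 61 z 145.5 ctr [620.2 107.2] size [19.7 25.1] ang 13.0 mean [620.3 106.8]
```

drive_tool(motion=[{"offset":[-1.3,1,0],"delta_rot":[0,0,1.2],"gripper":50},{"offset":[-2.6,2,0],"delta_rot":[0,0,2.4],"gripper":50},{"offset":[-4,3.08,0],"delta_rot":[0,0,3.5],"gripper":50},{"offset":[-4,3.08,0],"delta_rot":[0,0,3.5],"gripper":50},{"offset":[-4,3.08,1.5],"delta_rot":[0,0,3.5],"gripper":50},{"offset":[-4,3.08,2.5],"delta_rot":[0,0,3.5],"gripper":50},{"offset":[-4,3.08,2.5],"delta_rot":[0,0,3.5],"gripper":50},{"offset":[-4,3.08,2.5],"delta_rot":[0,0,3.5],"gripper":50}])

```text
time: 27.65
eef_pos: [610.5, 138.3, 172.5]
tool_rot: [[-0.388, 0.921, -0.001], [0.921, 0.388, -0.0], [0.0, -0.001, -1.0]]
contact_force: [0.7, -0.3, 0.2]
grip_width: 42.7
finger_force: 0.0
```

Run:
```python
from h import *
st=sense();p=st['eef_pos'];print(p,st['time'],tool(st,[612.7,137.8,104.5]),np.degrees(np.arctan2(st['tool_rot'][1][1],st['tool_rot'][0][1])))
s=snapshot('wrist');tops(s,135,160);flange(s,39.5,(612,138),40)
```

```text
[610.52046036 138.31566938 172.4501788 ] 27.65 [-0.054  0.076  2.718] 22.858289014419558
top px [322. 272.] 1222 z 145.8 ctr [614.8 132.2] size [20.3 25.1] ang 23.8 mean [615.  132.1]
flange [612.3 137.5] 35.8 3216
```

drive_tool(motion=[{"offset":[-0.04,0.05,1],"delta_rot":[0,0,0],"gripper":50},{"offset":[-0.04,0.05,1.9],"delta_rot":[0,0,0],"gripper":50},{"offset":[-0.04,0.05,2.5],"delta_rot":[0,0,0],"gripper":50},{"offset":[-0.04,0.05,2.72],"delta_rot":[0,0,0],"gripper":50},{"offset":[-0.04,0.05,2.72],"delta_rot":[0,0,0],"gripper":50},{"offset":[-0.04,0.05,2.72],"delta_rot":[0,0,0],"gripper":0},{"offset":[-0.04,0.05,2.72],"delta_rot":[0,0,0],"gripper":0},{"offset":[-0.04,0.05,2.72],"delta_rot":[0,0,0],"gripper":0},{"offset":[-0.04,0.05,2.72],"delta_rot":[0,0,0],"gripper":0},{"offset":[-0.04,0.05,2.72],"delta_rot":[0,0,0],"gripper":0},{"offset":[-0.04,0.05,2.72],"delta_rot":[0,0,0],"gripper":0}], squeeze=50)

```text
time: 28.8
eef_pos: [613.3, 138.0, 105.2]
tool_rot: [[-0.388, 0.922, 0.001], [0.922, 0.388, 0.0], [0.0, 0.001, -1.0]]
contact_force: [-2.0, -0.4, 6.0]
grip_width: 18.9
finger_force: 52.0
```

drive_tool(motion=[{"offset":[0,0,-0.5],"delta_rot":[0,0,0],"gripper":0},{"offset":[0,0,-1.3],"delta_rot":[0,0,0],"gripper":0},{"offset":[0,0,-2.2],"delta_rot":[0,0,0],"gripper":0},{"offset":[0.5,-0.4,-2.4],"delta_rot":[0,0,0],"gripper":0},{"offset":[1.3,-1.0,-2.4],"delta_rot":[0,0,0],"gripper":0},{"offset":[2.3,-1.8,-2.4],"delta_rot":[0,0,0],"gripper":0},{"offset":[3.3,-2.5,-2.4],"delta_rot":[0,0,0],"gripper":0},{"offset":[4.0,-3.05,-2.4],"delta_rot":[0,0,0],"gripper":0},{"offset":[4.31,-3.29,-2.4],"delta_rot":[0,0,0],"gripper":0},{"offset":[4.31,-3.29,-2.4],"delta_rot":[0,0,0],"gripper":0},{"offset":[4.31,-3.29,-1.6],"delta_rot":[0,0,0],"gripper":0},{"offset":[4.31,-3.29,-1.0],"delta_rot":[0,0,0],"gripper":0}])

```text
time: 30.0
eef_pos: [497.0, 205.0, 128.9]
tool_rot: [[-0.387, 0.922, 0.002], [0.922, 0.387, -0.0], [-0.001, 0.002, -1.0]]
contact_force: [-0.2, -0.9, -3.5]
grip_width: 18.0
finger_force: 50.7
```

drive_tool(motion=[{"offset":[0,0,0.4],"delta_rot":[0,0,0],"gripper":0},{"offset":[0,0,0.8],"delta_rot":[0,0,0],"gripper":0},{"offset":[0,0,1.1],"delta_rot":[0,0,0],"gripper":0},{"offset":[0,0,1.1],"delta_rot":[0,0,0],"gripper":0},{"offset":[0,0,1.1],"delta_rot":[0,0,0],"gripper":0}])

```text
time: 30.5
eef_pos: [495.9, 205.2, 101.7]
tool_rot: [[-0.387, 0.922, 0.0], [0.922, 0.387, 0.0], [-0.0, 0.0, -1.0]]
contact_force: [-0.6, 0.7, -3.5]
grip_width: 18.5
finger_force: 50.7
```

Run:
```python
from h import *
st=sense();p=st['eef_pos'];print(p,st['contact_force'],st['grip_width'])
s=snapshot('wrist');zf=p[2]-105.2+19+21;print(zf);flange(s,zf,p[:2],zf);flange(s,23.5,(412.8,171),24);tops(s)
s=snapshot('scene');tops(s);s=snapshot('side');tops(s)
```

```text
[495.87231441 205.17627556 101.69355575] [-0.60882222  0.67644584 -3.50539687] 18.54673159371893
36.49355574671603
flange [495.8 205.8] 35.6 4768
flange [413.1 171.7] 36.3 4751
top px [ 98. 317.] 2335 z 129.8 ctr [414.2 173.2] size [19.9 22.4] ang 57.2 mean [414. 173.]
top px [321. 307.] 1020 z 137.9 ctr [497.9 202.3] size [43.4 25.8] ang 22.9 mean [495.9 207.5]
top px [195. 221.] 31 z 134.3 ctr [500.2 195.9] size [43.7  7.3] ang 26.1 mean [502.7 197.1]
top px [183. 255.] 90 z 128.6 ctr [408.7 165.5] size [19.3 21.8] ang 53.6 mean [408.6 165.3]
top px [391. 273.] 87 z 129.4 ctr [411.2 178.1] size [20.9 24.5] ang 55.5 mean [411.3 178.5]
top px [335. 278.] 120 z 135.6 ctr [493.9 202.7] size [49.7 21.4] ang 19.3 mean [494.9 203.8]
```

drive_tool(motion=[{"offset":[0,0,0.15],"delta_rot":[0,0,0],"gripper":0},{"offset":[0,0,0.3],"delta_rot":[0,0,0],"gripper":0},{"offset":[0,0,0.4],"delta_rot":[0,0,0],"gripper":0},{"offset":[0,0,0.48],"delta_rot":[0,0,0],"gripper":0},{"offset":[0,0,0.53],"delta_rot":[0,0,0],"gripper":0},{"offset":[0,0,0.53],"delta_rot":[0,0,0],"gripper":0},{"offset":[0,0,0.53],"delta_rot":[0,0,0],"gripper":0}])

```text
time: 31.35
eef_pos: [495.3, 205.2, 89.0]
tool_rot: [[-0.388, 0.922, -0.0], [0.922, 0.388, -0.0], [0.0, -0.0, -1.0]]
contact_force: [-3.7, -1.1, 5.6]
grip_width: 18.3
finger_force: 51.9
```

drive_tool(motion=[{"offset":[0,0,0],"delta_rot":[0,0,0],"gripper":50},{"offset":[0,0,0],"delta_rot":[0,0,0],"gripper":50},{"offset":[0,0,0],"delta_rot":[0,0,0],"gripper":50},{"offset":[0,0,-0.5],"delta_rot":[0,0,0],"gripper":50},{"offset":[0,0,-1.5],"delta_rot":[0,0,0],"gripper":50},{"offset":[0,0,-3],"delta_rot":[0,0,0],"gripper":50},{"offset":[0,0,-4.5],"delta_rot":[0,0,0],"gripper":50},{"offset":[0,0,-5.5],"delta_rot":[0,0,0],"gripper":50},{"offset":[-1.2,-0.5,-5.5],"delta_rot":[0,0,0],"gripper":0},{"offset":[-2.7,-1.2,-5.5],"delta_rot":[0,0,0],"gripper":0},{"offset":[-4.2,-1.9,-5.5],"delta_rot":[0,0,0],"gripper":0},{"offset":[-5.5,-2.5,-5.5],"delta_rot":[0,0,0],"gripper":0}])

```text
time: 32.55
eef_pos: [491.3, 52.7, 227.1]
tool_rot: [[-0.388, 0.922, 0.002], [0.922, 0.388, -0.0], [-0.001, 0.002, -1.0]]
contact_force: [-0.0, -0.3, 0.1]
grip_width: 0.2
finger_force: 0.0
```

Run:
```python
from h import *
s=snapshot('wrist');tops(s);flange(s,23.5,(413,171),24);flange(s,23.5,(496,205),24);st=sense();p=st['eef_pos'];print(p,st['time'],tool(st,[485,-126.5,80]))
```

```text
top px [278.  29.] 1058 z 130.1 ctr [413.2 169.7] size [18.8 22.7] ang 57.0 mean [413.2 169.9]
top px [416.  30.] 1062 z 129.9 ctr [495.3 204. ] size [19.3 22.3] ang 23.2 mean [495.3 204.2]
flange [424.1 175.9] 48.2 3055
flange [484.6 199.9] 47.8 2956
[491.20907421  48.46342107 226.94567403] 32.6 [-6.339 -2.913  5.91 ]
```

Both holders stand upright on the mat. Now to the bar key.

drive_tool(motion=[{"offset":[-1.5,-0.7,0],"delta_rot":[0,0,0],"gripper":0},{"offset":[-3,-1.4,0],"delta_rot":[0,0,0],"gripper":0},{"offset":[-4.6,-2.1,0.5],"delta_rot":[0,0,0],"gripper":0},{"offset":[-6.0,-2.75,1.5],"delta_rot":[0,0,0],"gripper":0},{"offset":[-6.45,-2.97,3.2],"delta_rot":[0,0,0],"gripper":0},{"offset":[-6.45,-2.97,5],"delta_rot":[0,0,0],"gripper":0},{"offset":[-6.45,-2.97,5.9],"delta_rot":[0,0,0],"gripper":0},{"offset":[-6.45,-2.97,5.9],"delta_rot":[0,0,0],"gripper":0},{"offset":[-6.45,-2.97,5.9],"delta_rot":[0,0,0],"gripper":0},{"offset":[-6.45,-2.97,5.9],"delta_rot":[0,0,0],"gripper":0}])

```text
time: 33.6
eef_pos: [487.3, -123.8, 80.6]
tool_rot: [[-0.388, 0.922, 0.004], [0.922, 0.388, -0.002], [-0.003, 0.003, -1.0]]
contact_force: [0.6, 0.3, -0.6]
grip_width: -0.2
finger_force: 0.0
```

Run:
```python
from h import *
st=sense();p=st['eef_pos'];print(p,st['time'],tool(st,[485,-126.5,39.5]))
s=snapshot('side');tops(s)
```

```text
[ 487.31558634 -123.81723054   80.59455005] 33.6 [-0.058 -0.132  1.644]
top px [391. 273.] 85 z 129.4 ctr [411.5 178.4] size [21.8 24.2] ang 55.5 mean [411.5 178.3]
top px [336. 279.] 93 z 129.6 ctr [493.4 212.7] size [19.7 24.2] ang 7.8 mean [494.  212.6]
```

drive_tool(motion=[{"offset":[-0.05,-0.1,0.6],"delta_rot":[0,0,0],"gripper":0},{"offset":[-0.05,-0.1,1.1],"delta_rot":[0,0,0],"gripper":0},{"offset":[-0.05,-0.1,1.35],"delta_rot":[0,0,0],"gripper":0},{"offset":[-0.05,-0.1,1.55],"delta_rot":[0,0,0],"gripper":0},{"offset":[-0.05,-0.1,1.66],"delta_rot":[0,0,0],"gripper":0},{"offset":[-0.05,-0.1,1.68],"delta_rot":[0,0,0],"gripper":0},{"offset":[-0.05,-0.1,1.68],"delta_rot":[0,0,0],"gripper":0},{"offset":[-0.05,-0.1,1.68],"delta_rot":[0,0,0],"gripper":0},{"offset":[-0.05,-0.1,1.68],"delta_rot":[0,0,0],"gripper":0},{"offset":[-0.05,-0.1,1.68],"delta_rot":[0,0,0],"gripper":0},{"offset":[-0.05,-0.1,1.68],"delta_rot":[0,0,0],"gripper":0}])

```text
time: 34.75
eef_pos: [483.9, -125.3, 40.5]
tool_rot: [[-0.388, 0.922, 0.001], [0.922, 0.388, -0.0], [-0.001, 0.0, -1.0]]
contact_force: [-9.8, 3.7, 31.7]
grip_width: -0.1
finger_force: 15.8
```

drive_tool(motion=[{"offset":[0,0,-0.7],"delta_rot":[0,0,0],"gripper":0},{"offset":[0,0,-2],"delta_rot":[0,0,0],"gripper":0},{"offset":[0,0,-4],"delta_rot":[0,0,0],"gripper":0},{"offset":[0,0,-6],"delta_rot":[0,0,0],"gripper":0},{"offset":[0,0,-7],"delta_rot":[0,0,0],"gripper":0},{"offset":[0,0,-7],"delta_rot":[0,0,0],"gripper":0},{"offset":[0,0,-7],"delta_rot":[0,0,0],"gripper":0}])

```text
time: 35.45
eef_pos: [483.8, -125.4, 211.8]
tool_rot: [[-0.388, 0.922, 0.001], [0.922, 0.388, -0.001], [-0.001, 0.001, -1.0]]
contact_force: [-0.2, -0.0, -0.6]
grip_width: 0.0
finger_force: 0.0
```

Run:
```python
from h import *
s=snapshot('scene');save(s,'s9');tops(s);print(sense()['time'],sense()['contact_force']);s=snapshot('side');tops(s)
```

```text
top px [193. 220.] 72 z 129.1 ctr [492.  200.1] size [16.3 21.9] ang 23.3 mean [491.7 200.1]
top px [183. 255.] 83 z 128.9 ctr [408.5 165.9] size [18.9 21. ] ang 53.6 mean [408.9 165.7]
35.5 [-0.79972053 -0.1941624   0.05052378]
top px [391. 273.] 86 z 129.5 ctr [411.2 178.6] size [21.8 25. ] ang 55.5 mean [411.3 178.4]
top px [336. 279.] 90 z 129.7 ctr [493.4 212.7] size [19.7 24.2] ang 7.8 mean [493.9 212.2]
```

View pics/s9.png

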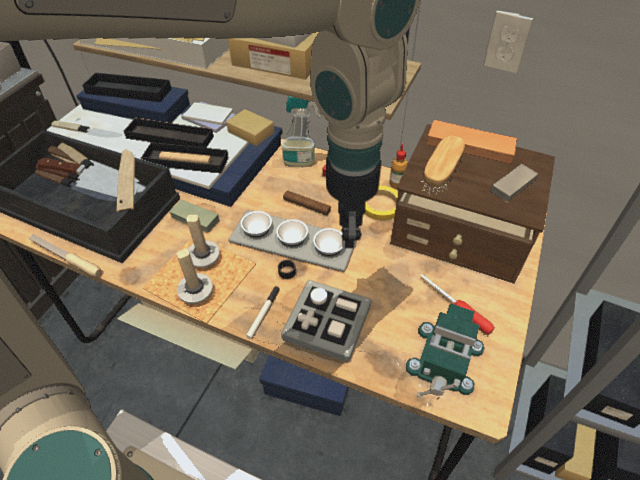

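Both holders stand on the mat at (204,255) and (195,290). The pans are empty, all keys are up, the tools are undisturbed and the arm is clear.

```bash
python3 -c "from h import *; print(finish_job())"
```

```text
the job is handed in; nothing more can be done
None
```

The job is done and handed in: both holders present were seated in their own pans for weighing and now stand upright on the cork mat, and the keys were pressed in order (bar, round, square, cross, bar), with the other tools left untouched.

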